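Line up the clay tower studies by height

ROBOT

A 6-joint arm with a two-finger parallel gripper is mounted at the origin on the work surface. World frame = base frame: x ahead of the robot, y to its left, z up, the work surface at z = 0. Lengths are in m, angles in rad, forces in N, time in s.
With the tool pointing down it reaches from about 0.35 to 0.775 m from the base axis. Payload 7.3 kg.
Tool frame: the origin (TCP) lies at the centre of the arm's flange, where the gripper is bolted on; the fingertips stand 178 mm ahead of it and the grasp point (between the pads) lies 159 mm ahead of it; z points along the fingers, y is the line along which they close (so a half turn about z gives the same grasp; the last joint's range is limited). The gripper opens to 92 mm and grips with 3 to 60 N. Pads are 19 mm wide; open, the fingers measure 130 mm over their backs; the gripper's body (75 mm by 190 mm) begins 47 mm behind the grasp point.
Start: joints at [1.08, 0.342, 1.524, -0, 1.275, -0.146], TCP at [0.177, 0.494, 0.405] pointing down, gripper open.
Joint ranges: [-2.53, 2.53], [-0.77, 2.02], [0.04, 2.7], [-1, 4.14], [0.28, 2.66], [-3.11, 3.11]. Speed limits (rad/s): [2.57, 2.57, 3.14, 3.14, 3.14, 3.14].

INTERFACE

Orientations are given as a rotation vector (axis times angle).
In Python, from rig import get_obs, capture, calibration, job_done, spot_in, place_of gives the robot as it stands.
- The arm moves only by the tool step_arm, never from a script. Its argument "motion" is a list of rows, each a list of 7 numbers: the shift along the tool's x, y, z in units of 0.15 m (1.0 is 0.15 m), then the turn, a rotation vector about the tool's x, y, z in units of 90 degrees (1.0 is 90 degrees), then the opening, from -1 (shut) to 1 (fully open), so that 0 is half open. In form: [[dx, dy, dz, ax, ay, az, gripper], ...]. A call has 1 to 8 rows; each row is the pose to reach, as a shift and turn from the pose commanded when the call began, along the tool's axes at that moment; what a row does not reach only later rows make up. A row lasts 1/12 s, in which the tool goes at most 41.7 mm and 7.16 degrees, less where a joint would pass 70% of its speed; a pose out of reach is approached as far as the arm can. A call with a number of a shift or a turn outside -1 to 1 is refused whole. A call with a gripper value outside its range is refused whole. The fingers move at their own pace and stop on an object; "force" is the grip in N (left out, the last holds). Time passes only in rows, so rows that repeat a pose let the fingers close. It gives the time, the measured TCP pose, the force, the opening and the grip force at its end, in the units of the state.
- get_obs(): the state, without advancing time (a new reading comes with each control period).
- capture(name): name is "scene" or "top" or "wrist"; returns the picture (400x640x3 uint8, red, green, blue); there is no depth.
- calibration(name): a dict with "fx", "fy", "cx", "cy" (pixels), "R" (3x3) and "t" (3): a world point X has camera coordinates R X + t; the wrist camera has in their place "T_tool_cam" (4x4, takes a point from camera to tool coordinates, whose origin is the TCP and whose axes are the flange's). Camera axes: x right, y down, z forward; pixel columns grow to the right and rows downward; lengths in m; the calibration is good to about 2 mm. A picture is of the moment at which its call begins: read the wrist's pose just before it. calibration takes no time and is no camera call.
- job_done(): hands the job in; it is judged then, once.
Trained networks look in the newest picture that a camera, given by its name, has taken for a name from the list of things; names that differ only in an ending like _2 or _b are one class to them, and where a whole thing is asked for, a point or a joint stands for the part that bears it (a point fixed in the world has none). Each returns a list of dicts, best first, with "score" (0 to 1); they miss things now and then, are a little off and sometimes report something else, mostly with a low value. They report only what shows in the picture. A call takes as long as a camera call. They do not tell look-alikes from the thing itself.
- spot_in(camera, target): "box" ([left, top, right, bottom] in pixels, round what is visible of it).
- place_of(camera, target): "location" ([column, row] in pixels: a listed point, or the origin of a listed thing).
The state is a dict: "time_s": time; "joint_positions": joint angles; "joint_velocities": joint speeds; "joint_efforts": joint torques, N m; "ee_pos": TCP position; "ee_rot": TCP orientation; "force": force on the tool from outside, world axes, zero at the start; "torque": the same for the moment, N m; "grip_width": finger opening in m; "finger_force": force on a finger pad.
Only numpy, scipy, OpenCV 4.12 (cv2) and the standard library are available. Lean on these libraries where they do the work, as an engineer would, in place of code of your own. Each camera call takes 0.05 s, during which the arm holds its last target. There are 200 camera calls.

TASK

Stand the four little clay towers on the four felt pads of the display board, one on each pad and well centred, in order of height: the tallest at the end next to the potted plant, going down to the shortest at the end next to the mug. Keep the towers upright all the while, and leave the potted plant and the mug where they are.

Things in the scene. Friction and masses are not known exactly. Their poses are not given: they have to be found in the camera images.
- study_white_mid (a point): Loose fired-clay study, 99 mm high: off-white tower with four small battlements on its top; the straight shaft runs from 11 to 87 mm above the underside. The shaft is round, 36 mm in diameter, on a round foot 44 mm in diameter; about 200 g. This point is on its axis, half-way up (49.5 mm above the underside); its z axis points up through the top. Starts upright on the table, nearer the robot than the board, in a varying place.
- study_terracotta_mid (a point): Loose fired-clay study, 81 mm high: reddish-brown tower with a small round head (23 mm ball) on its top; the straight shaft runs from 11 to 55 mm above the underside. The shaft is round, 36 mm in diameter, on a round foot 44 mm in diameter; about 160 g. This point is on its axis, half-way up (40.5 mm above the underside); its z axis points up through the top. Starts upright on the table, nearer the robot than the board, in a varying place.
- study_green_mid (a point): Loose fired-clay study, 63 mm high: pale green tower with a blunt cone roof; the straight shaft runs from 11 to 43 mm above the underside and the cone tapers above it. The shaft is round, 36 mm in diameter, on a round foot 44 mm in diameter; about 120 g. This point is on its axis, half-way up (31.5 mm above the underside); its z axis points up through the top. Starts upright on the table, nearer the robot than the board, in a varying place.
- study_blue_mid (a point): Loose fired-clay study, 45 mm high: dark blue plain drum, flat on top with a dark painted spot (no hole); the straight shaft runs from 11 to 45 mm above the underside. The shaft is round, 36 mm in diameter, on a round foot 44 mm in diameter; about 100 g. This point is on its axis, half-way up (22.5 mm above the underside); its z axis points up through the top. Starts upright on the table, nearer the robot than the board, in a varying place.
- pad_charcoal: Fixed charcoal-coloured felt pad, a disc 64 mm in diameter and 3 mm thick on the fixed wooden board (110 x 360 x 17 mm), one of four in a straight row, 90 mm apart. Origin: centre of its underside; its top, on which a study stands, is 3 mm higher, 20 mm above the table. Its y axis runs along the row, its x axis across it. Its colour means nothing and which pad is where in the row varies.
- pad_oatmeal: Fixed oatmeal-coloured felt pad, a disc 64 mm in diameter and 3 mm thick on the fixed wooden board (110 x 360 x 17 mm), one of four in a straight row, 90 mm apart. Origin: centre of its underside; its top, on which a study stands, is 3 mm higher, 20 mm above the table. Its y axis runs along the row, its x axis across it. Its colour means nothing and which pad is where in the row varies.
- pad_plum: Fixed plum-coloured felt pad, a disc 64 mm in diameter and 3 mm thick on the fixed wooden board (110 x 360 x 17 mm), one of four in a straight row, 90 mm apart. Origin: centre of its underside; its top, on which a study stands, is 3 mm higher, 20 mm above the table. Its y axis runs along the row, its x axis across it. Its colour means nothing and which pad is where in the row varies.
- pad_mustard: Fixed mustard-coloured felt pad, a disc 64 mm in diameter and 3 mm thick on the fixed wooden board (110 x 360 x 17 mm), one of four in a straight row, 90 mm apart. Origin: centre of its underside; its top, on which a study stands, is 3 mm higher, 20 mm above the table. Its y axis runs along the row, its x axis across it. Its colour means nothing and which pad is where in the row varies.
- plant_pot: Terracotta pot with a small green plant, 90 mm in diameter, leaves up to about 140 mm high, 0.6 kg, loose. Origin: centre of its underside. It stands on the table just beyond one end of the row of pads (which end varies), its axis about 140 mm along the row from the last pad and 50 mm to the far side of the row. It marks the tall end of the row.
- mug: White mug, 76 mm in diameter without its handle, 88 mm high, loose. Origin: centre of its underside. It stands on the table just beyond the other end of the row of pads, likewise about 140 mm along the row from the last pad and 50 mm to the far side.
Things that resemble listed ones, but are neither listed nor needed, are in the scene too. Leave any red or yellow look-alike of the part that bears study_blue_mid alone.

How it is judged:
At the end, for the whole second after the job is handed in: Counting from the plant pot, the white (99 mm), terracotta (81 mm), green (63 mm) and blue (45 mm) studies stand on the four pads in that order: each centre within 14 mm (horizontally) of a pad's centre, at its standing height on the pad within 4 mm, upright within 0.1 rad, at rest and released ((horizontal distance between study_white_mid and pad_charcoal below 0.014 m or horizontal distance between study_white_mid and pad_oatmeal below 0.014 m or horizontal distance between study_white_mid and pad_plum below 0.014 m or horizontal distance between study_white_mid and pad_mustard below 0.014 m) and horizontal distance between study_white_mid and plant_pot between 0.109 and 0.189 m and height (world z) of study_white_mid between 0.0655 and 0.0735 m and angle between each of study_white_mid, study_terracotta_mid, study_green_mid, study_blue_mid's own z axis and vertical below 0.1 rad and linear speed of each of study_white, study_terracotta, study_green, study_blue below 0.02 m/s and (horizontal distance between study_terracotta_mid and pad_charcoal below 0.014 m or horizontal distance between study_terracotta_mid and pad_oatmeal below 0.014 m or horizontal distance between study_terracotta_mid and pad_plum below 0.014 m or horizontal distance between study_terracotta_mid and pad_mustard below 0.014 m) and horizontal distance between study_terracotta_mid and plant_pot between 0.195 and 0.275 m and height (world z) of study_terracotta_mid between 0.0565 and 0.0645 m and (horizontal distance between study_green_mid and pad_charcoal below 0.014 m or horizontal distance between study_green_mid and pad_oatmeal below 0.014 m or horizontal distance between study_green_mid and pad_plum below 0.014 m or horizontal distance between study_green_mid and pad_mustard below 0.014 m) and horizontal distance between study_green_mid and plant_pot between 0.284 and 0.364 m and height (world z) of study_green_mid between 0.0475 and 0.0555 m and (horizontal distance between study_blue_mid and pad_charcoal below 0.014 m or horizontal distance between study_blue_mid and pad_oatmeal below 0.014 m or horizontal distance between study_blue_mid and pad_plum below 0.014 m or horizontal distance between study_blue_mid and pad_mustard below 0.014 m) and horizontal distance between study_blue_mid and plant_pot between 0.373 and 0.453 m and height (world z) of study_blue_mid between 0.0385 and 0.0465 m); the robot touches nothing.
It fails at once if the plant pot is shifted by more than 20 mm or tipped (distance of plant_pot from where it was at the start of the episode above 0.02 m or angle between plant_pot's own z axis and vertical above 0.35 rad).
It fails at once if the mug is shifted by more than 20 mm or tipped (distance of mug from where it was at the start of the episode above 0.02 m or angle between mug's own z axis and vertical above 0.35 rad).
It fails at once if a clay study is tipped over (leans more than 40 degrees) (angle between any of study_white_mid, study_terracotta_mid, study_green_mid, study_blue_mid's own z axis and vertical above 0.7 rad).
It also fails if it takes over 93 s, if anything falls off the work surface, if the arm or the gripper's body presses on something with over 40 N, if the wrist force passes 120 N, or if a joint passes its speed limit or range.

## Working session

There is one attempt and no reset: what is moved stays moved. The work goes in short steps, Python scripts to look and compute and a tool call to move; the robot and the scene stay as the last step left them, time stands still between calls to the robot, and variables do not carry over. Pictures are saved under pics/ and viewed, at most 14 in all, crops included, and the job is handed in when it is done.

Besides the shell and the picture viewer there is one more tool, called as name(argument=value, ...), one argument or row to a line, values as JSON. step_arm: Moves the arm, as the interface text tells. Shifts and turns lie within -1 to 1; 1 stands for 0.15 m of shift or 90 degrees of turn. Its arguments: {"type":"object","properties":{"motion":{"type":"array"},"force":{"type":"number"}},"required":["motion"]}

```bash
mkdir -p pics; ls; cat > h.py <<'E'
import numpy as np, cv2
from scipy.spatial.transform import Rotation as Ro
from rig import *
def ray(cam,px,z,obs=None):
    c=calibration(cam); d=np.array([(px[0]-c['cx'])/c['fx'],(px[1]-c['cy'])/c['fy'],1.])
    if cam=='wrist':
        T=np.array(c['T_tool_cam']); Rt=Ro.from_rotvec(obs['ee_rot']).as_matrix()
        o=Rt@T[:3,3]+obs['ee_pos']; d=Rt@T[:3,:3]@d
    else:
        R=np.array(c['R']); o=-R.T@np.array(c['t']); d=R.T@d
    return o+d*(z-o[2])/d[2]
def save(im,n): cv2.imwrite('pics/'+n,cv2.cvtColor(im,cv2.COLOR_RGB2BGR))
Z=dict(study_white_mid=.0495,study_terracotta_mid=.0405,study_green_mid=.0315,study_blue_mid=.0225,pad_charcoal=.017,pad_oatmeal=.017,pad_plum=.017,pad_mustard=.017,plant_pot=0,mug=0)
E
python3 - <<'E'
from h import *
o=get_obs(); print(o['ee_pos'],o['ee_rot'],Ro.from_rotvec(o['ee_rot']).as_matrix().round(3),o['time_s'])
for cam in('top','scene'):
    save(capture(cam),cam+'0.png')
    for n,z in Z.items():
        print(cam,n,[(np.round(p['location']),round(p['score'],2),ray(cam,p['location'],z).round(4)[:2]) for p in place_of(cam,n)[:3]])
E
```

```text
pics
[0.17737132 0.49398651 0.40403373] [-5.38853425e-01 -3.09453755e+00  2.36471349e-03] [[-0.941  0.338 -0.001]
 [ 0.338  0.941 -0.001]
 [ 0.    -0.002 -1.   ]] 0.0
top study_white_mid [(array([417., 239.]), 0.81, array([ 0.447 , -0.1869])), (array([219., 165.]), 0.31, array([0.625 , 0.2598]))]
top study_terracotta_mid [(array([352., 241.]), 0.82, array([ 0.4458, -0.0423]))]
top study_green_mid [(array([259., 244.]), 0.64, array([0.4428, 0.1677]))]
top study_blue_mid [(array([299., 250.]), 0.72, array([0.43  , 0.0773])), (array([334., 284.]), 0.63, array([ 0.3512, -0.0012])), (array([260., 298.]), 0.61, array([0.3234, 0.1653]))]
top pad_charcoal [(array([385., 149.]), 0.83, array([ 0.6655, -0.1298]))]
top pad_oatmeal [(array([310., 161.]), 0.77, array([0.6402, 0.0499]))]
top pad_plum [(array([275., 169.]), 0.94, array([0.6216, 0.134 ])), (array([419., 240.]), 0.57, array([ 0.4473, -0.1967]))]
top pad_mustard [(array([348., 156.]), 0.71, array([ 0.6502, -0.0411]))]
top plant_pot [(array([217., 162.]), 0.83, array([0.6478, 0.2763]))]
top mug [(array([433., 115.]), 0.56, array([ 0.754
[... 172 characters left out ...]
 ]))]
scene study_green_mid [(array([393., 201.]), 0.93, array([0.4407, 0.163 ]))]
scene study_blue_mid [(array([373., 162.]), 0.75, array([0.3357, 0.0808])), (array([406., 167.]), 0.73, array([0.318 , 0.1629])), (array([339., 156.]), 0.62, array([ 0.3486, -0.0068]))]
scene pad_charcoal [(array([237., 236.]), 0.82, array([ 0.6631, -0.1332]))]
scene pad_oatmeal [(array([308., 255.]), 0.86, array([0.6443, 0.0329]))]
scene pad_plum [(array([356., 261.]), 0.69, array([0.6182, 0.1361]))]
scene pad_mustard [(array([275., 246.]), 0.78, array([ 0.6519, -0.0441]))]
scene plant_pot [(array([417., 298.]), 0.88, array([0.6431, 0.2823]))]
scene mug [(array([167., 253.]), 0.77, array([ 0.7545, -0.2619]))]
```

View pics/top0.png

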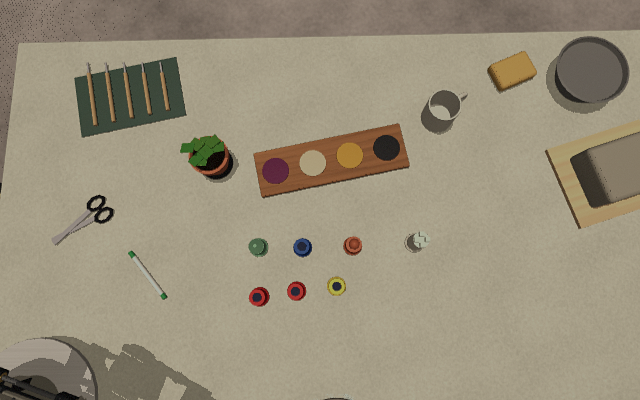

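```bash
python3 - <<'E'
import cv2
a=cv2.imread('pics/top0.png')[210:315,230:440]; cv2.imwrite('pics/crop.png',cv2.resize(a,None,fx=3.8,fy=3.8,interpolation=cv2.INTER_CUBIC))
E
```

```text
(no output)
```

View pics/crop.png

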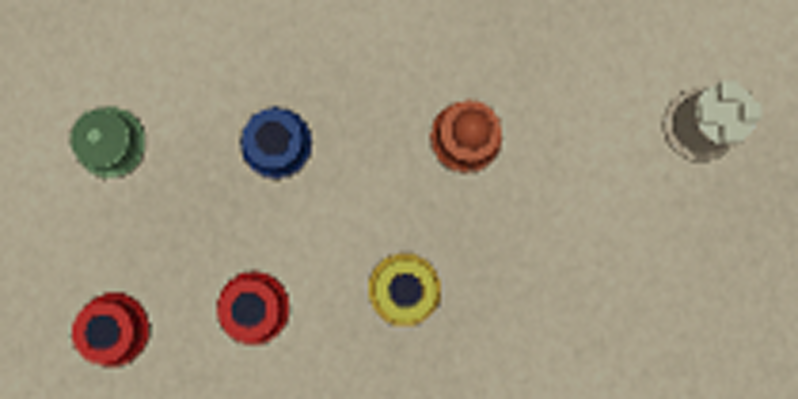

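View pics/scene0.png

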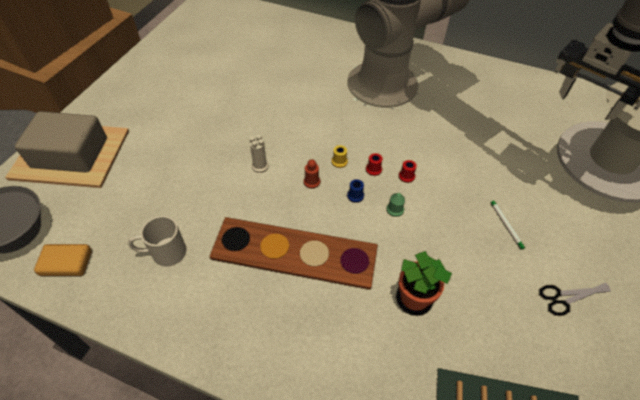

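Top view: green (258,247), blue (302,247), terracotta (353,245) and white (417,241). The plum pad (275,170) is by the plant (205,155) and the charcoal pad (386,148) by the mug (444,105). Things that could be taken for blue are the red drums at (259,297) and (296,291) and the yellow one at (337,286). The crop shows the dark blue drum at (302,247), so I choose that one. Pads: white→plum, terracotta→oatmeal, green→mustard, blue→charcoal.

```bash
cat >> h.py <<'E'
def plan(x,y,z,ya=None):
    """tcp target; ya = world angle (deg) of the tool y axis, tool pointing down"""
    o=get_obs(); Rt=Ro.from_rotvec(o['ee_rot']).as_matrix()
    if ya is None: r=np.zeros(3)
    else:
        a=np.radians(ya); Y=np.array([np.cos(a),np.sin(a),0]); Zd=np.array([0,0,-1.]); X=np.cross(Y,Zd)
        r=Ro.from_matrix(Rt.T@np.c_[X,Y,Zd]).as_rotvec()
    s=Rt.T@(np.array([x,y,z])-o['ee_pos'])/.15
    print(o['time_s'],'shift',s.round(3),'turn',(r/(np.pi/2)).round(3),'j6',round(o['joint_positions'][5],2))
E
python3 - <<'E'
from h import *
print(np.round(calibration('wrist')['T_tool_cam'],3),calibration('wrist')['fx']); plan(.40,0,.405,9.5)
c=[np.array(ray('top',p,.017+.003)[:2]) for p in((275.5,171),(313,163),(349.5,155),(386.5,148))]; print(c)
for n,p,z in(('green',(258,247),0.011),('blue',(302,247),.011),('terra',(353,246),.02),('white',(414,244),.011)): print(n,ray('top',p,z))
E
```

```text
[[-0.001 -0.954 -0.299  0.082]
 [ 1.    -0.    -0.001  0.   ]
 [ 0.001 -0.299  0.954  0.02 ]
 [ 0.     0.     0.     1.   ]] 296.98201659517247
1.1 shift [-2.510e+00 -2.599e+00 -2.000e-03] turn [ 0.    -0.     0.675] j6 -0.15
[array([0.61640933, 0.13245884]), array([0.63415659, 0.04344764]), array([ 0.65203231, -0.04359197]), array([ 0.66749521, -0.13211564])]
green [0.43862786 0.17358355 0.011     ]
blue [0.4368477  0.07169581 0.011     ]
terra [ 0.43645788 -0.04563873  0.02      ]
white [ 0.43922222 -0.18686603  0.011     ]
```

step_arm(
  motion=[
    [-0.95,-1,0,0,0,0.3,1],
    [-0.95,-1,0,0,0,0.3,1],
    [-0.95,-1,0,0,0,0.3,1],
    [-0.95,-1,0,0,0,0.3,1],
    [-0.95,-1,0,0,0,0.3,1],
    [-0.95,-1,0,0,0,0.3,1],
  ],
)

```text
time_s: 1.6
ee_pos: [0.2627, 0.3002, 0.4048]
ee_rot: [1.254, 2.879, -0.003]
force: [0.2, 1.7, 0.6]
grip_width: 0.0919
finger_force: 0.0
```

```bash
python3 -c "
from h import *
plan(.43,.02,.405,9.5)"
```

```text
1.6 shift [-2.127 -0.455  0.004] turn [-0.     0.002  0.371] j6 -0.09
```

step_arm(
  motion=[
    [-1,-0.2,0,0,0,0.37,1],
    [-1,-0.2,0,0,0,0.37,1],
    [-1,-0.2,0,0,0,0.37,1],
    [-1,-0.2,0,0,0,0.37,1],
    [-1,-0.2,0,0,0,0.37,1],
    [-1,-0.2,0,0,0,0.37,1],
  ],
)

```text
time_s: 2.1
ee_pos: [0.3425, 0.1739, 0.4048]
ee_rot: [2.028, 2.399, 0.001]
force: [-0.2, 0.5, 0.1]
grip_width: 0.0918
finger_force: 0.0
```

```bash
python3 -c "
from h import *
plan(.43,.02,.405,9.5)"
```

```text
2.1 shift [-1.109e+00  4.040e-01 -1.000e-03] turn [ 0.    -0.     0.001] j6 0.1
```

step_arm(
  motion=[
    [-0.95,0.4,0,0,0,0,1],
    [-0.95,0.4,0,0,0,0,1],
    [-0.95,0.4,0,0,0,0,1],
    [-0.95,0.4,0,0,0,0,1],
    [-0.95,0.4,0,0,0,0,1],
    [-0.95,0.4,0,0,0,0,1],
  ],
)

```text
time_s: 2.6
ee_pos: [0.4259, 0.0447, 0.4044]
ee_rot: [-2.019, -2.406, 0.0]
force: [-0.1, -0.1, -0.3]
grip_width: 0.092
finger_force: 0.0
```

```bash
python3 - <<'E'
from h import *
o=get_obs(); print(o['ee_pos'],o['joint_velocities'].round(3) if hasattr(o['joint_velocities'],'round') else o['joint_velocities'])
save(capture('wrist'),'w1.png')
for n,z in Z.items():
    print(n,[(np.round(p['location']),round(p['score'],2),ray('wrist',p['location'],z,o).round(4)[:2]) for p in place_of('wrist',n)[:3]])
E
```

```text
[0.42589542 0.0447185  0.40443354] [ 0.042 -0.022  0.029  0.006  0.006  0.019]
study_white_mid [(array([301., 342.]), 0.86, array([ 0.4439, -0.1864]))]
study_terracotta_mid [(array([311., 250.]), 0.9, array([ 0.4346, -0.0493])), (array([478., 200.]), 0.7, array([0.623, 0.052])), (array([486., 134.]), 0.37, array([0.606 , 0.1293]))]
study_green_mid [(array([350.,  68.]), 0.74, array([0.4405, 0.1711]))]
study_blue_mid [(array([249., 204.]), 0.95, array([ 0.3471, -0.0073])), (array([248., 133.]), 0.93, array([0.336 , 0.0815])), (array([245.,  51.]), 0.91, array([0.3236, 0.1693]))]
pad_charcoal []
pad_oatmeal [(array([474., 203.]), 0.71, array([0.6346, 0.0428]))]
pad_plum [(array([488., 131.]), 0.6, array([0.6206, 0.133 ]))]
pad_mustard [(array([466., 262.]), 0.96, array([ 0.6518, -0.0412]))]
plant_pot [(array([546.,   2.]), 0.81, array([0.6453, 0.2795]))]
mug []
```

View pics/w1.png

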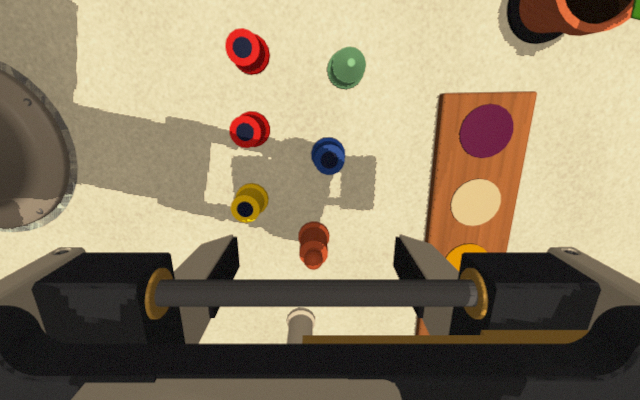

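Wrist view: blue drum at (328,156), green (347,68), terracotta (313,245) and white (301,325). The plum pad is at (487,131) and the oatmeal pad at (476,203). They agree with the top-camera positions to a few mm. Blue goes first.

```bash
python3 - <<'E'
from h import *
o=get_obs()
b=ray('wrist',(328,156),.0225,o); print(b, ray('wrist',(487,131),.02,o),ray('wrist',(476,203),.02,o))
plan(b[0],b[1],.159+.10,9.5)
E
```

```text
[0.43518138 0.07127281 0.0225    ] [0.61775362 0.1334291  0.02      ] [0.63494864 0.04414699 0.02      ]
3.15 shift [0.159 0.094 0.972] turn [ 0.    -0.     0.005] j6 -0.25
```

step_arm(
  motion=[
    [0.159,0.094,0.5,0,0,0.005,1],
    [0.159,0.094,0.97,0,0,0.005,1],
    [0.159,0.094,0.97,0,0,0.005,1],
    [0.159,0.094,0.97,0,0,0.005,1],
    [0.159,0.094,0.97,0,0,0.005,1],
    [0.159,0.094,0.97,0,0,0.005,1],
    [0.159,0.094,0.97,0,0,0.005,1],
  ],
)

```text
time_s: 3.73
ee_pos: [0.436, 0.0708, 0.2606]
ee_rot: [2.029, 2.396, 0.002]
force: [0.3, 0.2, 0.4]
grip_width: 0.0918
finger_force: 0.0
```

```bash
python3 - <<'E'
from h import *
o=get_obs(); save(capture('wrist'),'w2.png')
print([(p['location'],round(p['score'],2),ray('wrist',p['location'],.0225,o).round(4)[:2]) for p in place_of('wrist','study_blue_mid')[:4]])
plan(.4355,.0715,.187,9.5)
E
```

```text
[([174.9, 53.0], 0.85, array([0.3242, 0.1695])), ([186.9, 179.1], 0.7, array([0.3352, 0.0839])), ([314.6, 214.7], 0.57, array([0.4348, 0.0715]))]
3.8333 shift [ 0.006 -0.004  0.494] turn [ 0.002  0.    -0.   ] j6 -0.18
```

View pics/w2.png

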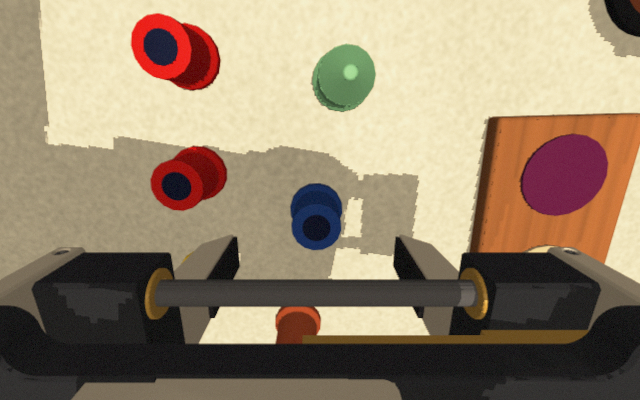

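The wrist view puts blue at (316,215), centred between the fingers and agreeing with the estimate. I go down and grip.

step_arm(
  motion=[
    [0.006,-0.004,0.25,0,0,0,1],
    [0.006,-0.004,0.49,0,0,0,1],
    [0.006,-0.004,0.49,0,0,0,1],
    [0.006,-0.004,0.49,0,0,0,1],
    [0.006,-0.004,0.49,0,0,0,-0.4],
    [0.006,-0.004,0.49,0,0,0,-0.4],
    [0.006,-0.004,0.49,0,0,0,-0.4],
    [0.006,-0.004,0.49,0,0,0,-0.4],
  ],
  force=20,
)

```text
time_s: 4.5
ee_pos: [0.435, 0.0717, 0.1873]
ee_rot: [2.028, 2.396, 0.003]
force: [0.3, 0.7, 0.1]
grip_width: 0.0698
finger_force: 0.0
```

step_arm(
  motion=[
    [0,0,0,0,0,0,-0.5],
    [0,0,0,0,0,0,-0.5],
    [0,0,0,0,0,0,-0.5],
    [0,0,0,0,0,0,-0.5],
    [0,0,0,0,0,0,-0.5],
  ],
)

```text
time_s: 4.92
ee_pos: [0.4345, 0.0717, 0.1857]
ee_rot: [2.03, 2.398, 0.0]
force: [0.5, -0.3, -0.9]
grip_width: 0.0396
finger_force: 15.9
```

```bash
python3 - <<'E'
from h import *
plan(.668,-.131,.36,9.5)
E
```

```text
4.9167 shift [-1.589  1.312 -1.162] turn [ 0. -0. -0.] j6 -0.18
```

step_arm(
  motion=[
    [0,0,0,0,0,0,-0.7],
    [0,0,-0.1,0,0,0,-0.7],
    [0,0,-0.3,0,0,0,-0.7],
    [-0.2,0.2,-0.6,0,0,0,-0.7],
    [-0.6,0.5,-0.8,0,0,0,-0.7],
    [-0.8,0.7,-0.8,0,0,0,-0.7],
    [-0.8,0.7,-0.8,0,0,0,-0.7],
    [-0.8,0.7,-0.8,0,0,0,-0.7],
  ],
)

```text
time_s: 5.58
ee_pos: [0.5612, -0.0327, 0.3078]
ee_rot: [2.028, 2.391, 0.004]
force: [-0.3, -0.8, -0.7]
grip_width: 0.0344
finger_force: 20.0
```

```bash
python3 - <<'E'
from h import *
plan(.668,-.131,.29,9.5)
E
```

```text
5.5833 shift [-0.762  0.595  0.124] turn [ 0.004  0.002 -0.001] j6 -0.36
```

step_arm(
  motion=[
    [-0.2,0.17,0.05,0,0,0,-0.7],
    [-0.4,0.34,0.1,0,0,0,-0.7],
    [-0.6,0.5,0.12,0,0,0,-0.7],
    [-0.76,0.595,0.12,0,0,0,-0.7],
    [-0.76,0.595,0.12,0,0,0,-0.7],
    [-0.76,0.595,0.12,0,0,0,-0.7],
    [-0.76,0.595,0.12,0,0,0,-0.7],
  ],
)

```text
time_s: 6.17
ee_pos: [0.6641, -0.1266, 0.2869]
ee_rot: [-2.029, -2.396, 0.001]
force: [-0.0, -0.2, -1.8]
grip_width: 0.0349
finger_force: 20.0
```

```bash
python3 - <<'E'
from h import *
o=get_obs(); save(capture('wrist'),'w3.png')
for n in Z:
  if 'pad' in n or 'blue' in n: print(n,[(np.round(p['location']),round(p['score'],2),ray('wrist',p['location'],.017,o).round(4)[:2]) for p in place_of('wrist',n)[:2]])
plan(.668,-.131,.2065,9.5)
E
```

```text
study_blue_mid [(array([313., 255.]), 0.75, array([ 0.6688, -0.177 ]))]
pad_charcoal [(array([322., 210.]), 0.58, array([ 0.669 , -0.1313]))]
pad_oatmeal []
pad_plum []
pad_mustard [(array([318., 105.]), 0.78, array([ 0.6513, -0.0441]))]
6.4667 shift [-0.035  0.018  0.545] turn [0.    0.    0.001] j6 -0.47
```

View pics/w3.png

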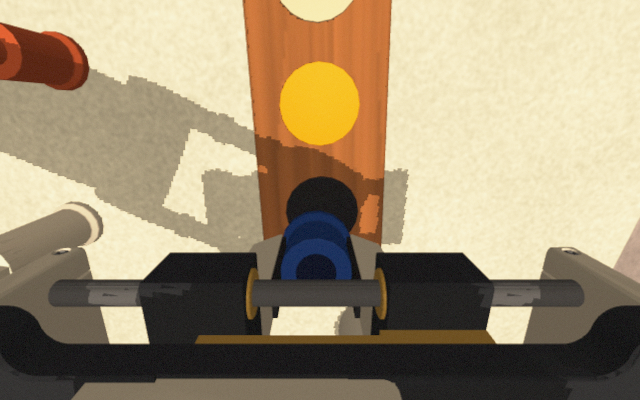

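Blue is held upright at (315,240), and the charcoal pad at (322,208) measures (0.669,-0.131). I lower it.

step_arm(
  motion=[
    [-0.035,0.018,0.2,0,0,0,-0.7],
    [-0.035,0.018,0.4,0,0,0,-0.7],
    [-0.035,0.018,0.5,0,0,0,-0.7],
    [-0.035,0.018,0.54,0,0,0,-0.7],
    [-0.035,0.018,0.545,0,0,0,-0.7],
    [-0.035,0.018,0.545,0,0,0,-0.7],
    [-0.035,0.018,0.545,0,0,0,-0.7],
  ],
)

```text
time_s: 7.05
ee_pos: [0.6677, -0.1321, 0.2088]
ee_rot: [2.029, 2.397, -0.002]
force: [-8.7, -1.3, 13.6]
grip_width: 0.0355
finger_force: 24.4
```

```bash
python3 - <<'E'
from h import *
plan(.669,-.131,.2065,9.5)
E
```

```text
7.05 shift [0.006 0.01  0.015] turn [-0.     0.001  0.   ] j6 -0.47
```

step_arm(
  motion=[
    [0,0,0,0,0,0,0.3],
    [0,0,0,0,0,0,0.3],
    [0,0,0,0,0,0,0.3],
    [0,0,0,0,0,0,0.6],
    [0,0,-0.1,0,0,0,0.6],
    [0,0,-0.35,0,0,0,0.6],
    [0,0,-0.7,0,0,0,0.6],
    [0,0,-0.9,0,0,0,0.6],
  ],
)

```text
time_s: 7.72
ee_pos: [0.668, -0.1315, 0.3416]
ee_rot: [-2.028, -2.396, 0.001]
force: [1.0, -0.4, -0.4]
grip_width: 0.0733
finger_force: 0.0
```

```bash
python3 - <<'E'
from h import *
o=get_obs(); save(capture('wrist'),'w4.png')
for n,z in(('study_blue_mid',.0425),('pad_charcoal',.017)): print(n,[(np.round(p['location']),round(p['score'],2),ray('wrist',p['location'],z,o).round(4)[:2]) for p in place_of('wrist',n)[:2]])
plan(.4396,.171,.29,9.5)
E
```

```text
study_blue_mid [(array([314., 194.]), 0.86, array([ 0.6646, -0.1317]))]
pad_charcoal [(array([362., 292.]), 0.69, array([ 0.7416, -0.249 ]))]
7.8667 shift [ 2.244 -1.176  0.352] turn [0.005 0.002 0.   ] j6 -0.47
```

View pics/w4.png

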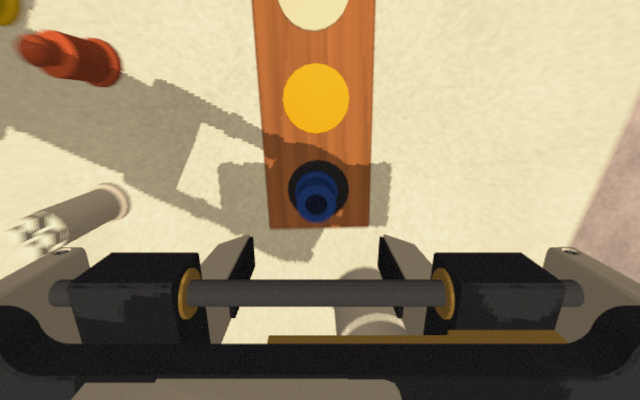

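Blue stands on the charcoal pad at (316,196), about 4 mm off centre. Green is next.

step_arm(
  motion=[
    [0.25,-0.13,0,0,0,0,0.8],
    [0.5,-0.26,0,0,0,0,0.8],
    [0.75,-0.4,0,0,0,0,0.8],
    [1,-0.52,0,0,0,0,0.8],
    [1,-0.52,0,0,0,0,0.8],
    [1,-0.52,0,0,0,0,0.8],
  ],
)

```text
time_s: 8.37
ee_pos: [0.5652, 0.0053, 0.3399]
ee_rot: [-2.024, -2.399, 0.002]
force: [0.2, -0.3, -0.0]
grip_width: 0.0826
finger_force: 0.0
```

step_arm(
  motion=[
    [0.25,-0.13,0,0,0,0,0.8],
    [0.5,-0.26,0,0,0,0,0.8],
    [0.75,-0.4,0,0,0,0,0.8],
    [1,-0.52,0,0,0,0,0.8],
    [1,-0.52,0,0,0,0,0.8],
    [1,-0.52,0,0,0,0,0.8],
  ],
)

```text
time_s: 8.87
ee_pos: [0.4647, 0.1393, 0.3405]
ee_rot: [-2.026, -2.4, 0.001]
force: [0.2, -0.6, 0.6]
grip_width: 0.0826
finger_force: 0.0
```

```bash
python3 - <<'E'
from h import *
o=get_obs(); capture('wrist')
for n,z in(('study_green_mid',.0315),('study_terracotta_mid',.0405)): print(n,[(np.round(p['location']),round(p['score'],2),ray('wrist',p['location'],z,o).round(4)[:2]) for p in place_of('wrist',n)[:2]])
plan(.4396,.171,.25,9.5)
E
```

```text
study_green_mid [(array([296., 157.]), 0.69, array([0.4391, 0.1699]))]
study_terracotta_mid [(array([269., 339.]), 0.79, array([ 0.4399, -0.0431]))]
9.0167 shift [ 0.251 -0.138  0.604] turn [ 0.     0.    -0.001] j6 -0.04
```

step_arm(
  motion=[
    [0.245,-0.14,0.1,0,0,0,0.8],
    [0.245,-0.14,0.3,0,0,0,0.8],
    [0.245,-0.14,0.5,0,0,0,0.8],
    [0.245,-0.14,0.6,0,0,0,0.8],
    [0.245,-0.14,0.6,0,0,0,0.8],
    [0.245,-0.14,0.6,0,0,0,0.8],
  ],
)

```text
time_s: 9.52
ee_pos: [0.4391, 0.1701, 0.2504]
ee_rot: [-2.032, -2.395, 0.002]
force: [-0.2, 0.1, 0.7]
grip_width: 0.0823
finger_force: 0.0
```

```bash
python3 - <<'E'
from h import *
o=get_obs(); capture('wrist')
for n,z in(('study_green_mid',.0315),): print(n,[(np.round(p['location']),round(p['score'],2),ray('wrist',p['location'],z,o).round(4)[:2]) for p in place_of('wrist',n)[:2]])
plan(.4393,.170,.187,9.5)
E
```

```text
study_green_mid [(array([314., 225.]), 0.9, array([0.437 , 0.1701]))]
9.6167 shift [-0.003 -0.001  0.433] turn [ 0.001 -0.    -0.001] j6 0.04
```

step_arm(
  motion=[
    [0,-0.005,0.22,0,0,0,0.6],
    [0,-0.005,0.43,0,0,0,0.4],
    [0,-0.005,0.43,0,0,0,0.2],
    [0,-0.005,0.43,0,0,0,-0.7],
    [0,-0.005,0.43,0,0,0,-0.7],
    [0,-0.005,0.43,0,0,0,-0.7],
    [0,-0.005,0.43,0,0,0,-0.7],
    [0,-0.005,0.43,0,0,0,-0.7],
  ],
)

```text
time_s: 10.28
ee_pos: [0.4379, 0.1711, 0.1879]
ee_rot: [2.029, 2.396, 0.004]
force: [0.9, 0.5, 3.1]
grip_width: 0.0359
finger_force: 16.7
```

step_arm(
  motion=[
    [0,0,0,0,0,0,-0.7],
    [0,0,0,0,0,0,-0.7],
    [0,0,0,0,0,0,-0.7],
  ],
)

```text
time_s: 10.53
ee_pos: [0.438, 0.1712, 0.1877]
ee_rot: [2.029, 2.396, 0.004]
force: [-0.3, -0.2, 7.4]
grip_width: 0.0362
finger_force: 18.3
```

```bash
python3 - <<'E'
from h import *
plan(.652,-.0425,.30,9.5)
E
```

```text
10.5333 shift [-1.64   1.174 -0.745] turn [ 0.002 -0.     0.   ] j6 0.04
```

step_arm(
  motion=[
    [0,0,-0.15,0,0,0,-0.7],
    [0,0,-0.4,0,0,0,-0.7],
    [-0.1,0.1,-0.6,0,0,0,-0.7],
    [-0.3,0.3,-0.75,0,0,0,-0.7],
    [-0.5,0.45,-0.75,0,0,0,-0.7],
    [-0.7,0.6,-0.75,0,0,0,-0.7],
    [-0.85,0.7,-0.75,0,0,0,-0.7],
    [-0.85,0.7,-0.75,0,0,0,-0.7],
  ],
)

```text
time_s: 11.2
ee_pos: [0.5648, 0.0588, 0.2992]
ee_rot: [2.032, 2.391, 0.002]
force: [-0.5, -0.5, -1.7]
grip_width: 0.0351
finger_force: 29.9
```

```bash
python3 - <<'E'
from h import *
plan(.652,-.0425,.30,9.5)
E
```

```text
11.2 shift [-0.76   0.465 -0.003] turn [ 0.002  0.001 -0.003] j6 -0.19
```

step_arm(
  motion=[
    [-0.2,0.12,0,0,0,0,-0.7],
    [-0.4,0.25,0,0,0,0,-0.7],
    [-0.6,0.38,0,0,0,0,-0.7],
    [-0.74,0.455,0,0,0,0,-0.7],
    [-0.74,0.455,0,0,0,0,-0.7],
    [-0.74,0.455,0,0,0,0,-0.7],
    [-0.74,0.455,0,0,0,0,-0.7],
  ],
)

```text
time_s: 11.78
ee_pos: [0.6468, -0.0348, 0.2984]
ee_rot: [-2.028, -2.396, 0.001]
force: [0.1, -0.0, -1.5]
grip_width: 0.0351
finger_force: 29.9
```

```bash
python3 - <<'E'
from h import *
o=get_obs(); capture('wrist')
for n in('pad_mustard','pad_oatmeal','pad_plum'): print(n,[(np.round(p['location']),round(p['score'],2),ray('wrist',p['location'],.017,o).round(4)[:2]) for p in place_of('wrist',n)[:2]])
plan(.652,-.0425,.209,9.5)
E
```

```text
pad_mustard [(array([320., 210.]), 0.8, array([ 0.651 , -0.0443]))]
pad_oatmeal [(array([319., 105.]), 0.95, array([0.6348, 0.0478]))]
pad_plum []
11.9833 shift [-0.059  0.024  0.601] turn [-0.    -0.     0.001] j6 -0.34
```

step_arm(
  motion=[
    [-0.06,0.022,0.2,0,0,0,-0.7],
    [-0.06,0.022,0.4,0,0,0,-0.7],
    [-0.06,0.022,0.5,0,0,0,-0.7],
    [-0.06,0.022,0.57,0,0,0,-0.7],
    [-0.06,0.022,0.595,0,0,0,-0.7],
    [-0.06,0.022,0.595,0,0,0,-0.7],
    [-0.06,0.022,0.595,0,0,0,-0.7],
  ],
)

```text
time_s: 12.57
ee_pos: [0.6526, -0.0436, 0.2108]
ee_rot: [2.028, 2.397, 0.002]
force: [-0.7, -0.1, -1.3]
grip_width: 0.0352
finger_force: 19.7
```

```bash
python3 - <<'E'
from h import *
plan(.652,-.0425,.209,9.5)
E
```

```text
12.5667 shift [ 0.008 -0.003  0.012] turn [0.001 0.    0.   ] j6 -0.35
```

No contact yet, so I lower it a little further.

step_arm(
  motion=[
    [0,0,0.01,0,0,0,-0.7],
    [0,0,0.02,0,0,0,-0.7],
    [0,0,0.02,0,0,0,-0.7],
  ],
)

```text
time_s: 12.82
ee_pos: [0.6528, -0.0438, 0.209]
ee_rot: [2.028, 2.396, 0.003]
force: [-2.2, -0.0, 9.2]
grip_width: 0.0352
finger_force: 20.4
```

step_arm(
  motion=[
    [0,0,0,0,0,0,0.3],
    [0,0,0,0,0,0,0.3],
    [0,0,0,0,0,0,0.3],
    [0,0,0,0,0,0,0.6],
    [0,0,-0.1,0,0,0,0.6],
    [0,0,-0.35,0,0,0,0.6],
    [0,0,-0.7,0,0,0,0.6],
    [0,0,-0.9,0,0,0,0.6],
  ],
)

```text
time_s: 13.48
ee_pos: [0.6521, -0.044, 0.3426]
ee_rot: [-2.029, -2.396, 0.001]
force: [1.5, -0.4, 0.2]
grip_width: 0.0733
finger_force: 0.0
```

```bash
python3 - <<'E'
from h import *
o=get_obs(); save(capture('wrist'),'w5.png')
for n,z in(('study_green_mid',.0515),('study_blue_mid',.0425)): print(n,[(np.round(p['location']),round(p['score'],2),ray('wrist',p['location'],z,o).round(4)[:2]) for p in place_of('wrist',n)[:2]])
plan(.4355,-.0475,.29,9.5)
E
```

```text
study_green_mid [(array([319., 197.]), 0.81, array([ 0.6539, -0.0445]))]
study_blue_mid [(array([ 10., 100.]), 0.97, array([ 0.3657, -0.0027])), (array([315., 270.]), 0.88, array([ 0.6639, -0.1286]))]
13.6333 shift [ 0.217 -1.436  0.362] turn [ 0.005  0.002 -0.   ] j6 -0.35
```

View pics/w5.png

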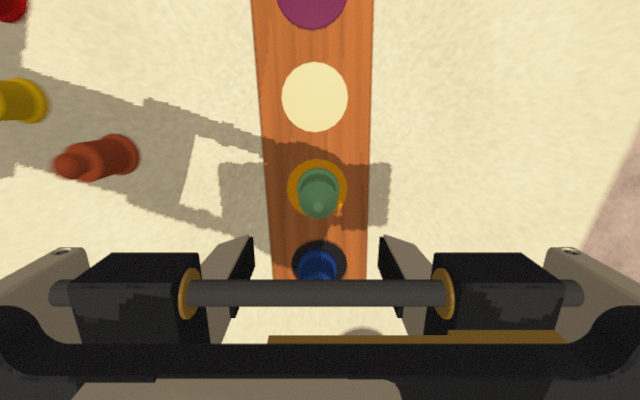

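Green stands on the mustard pad at (319,190), within about 3 mm, and blue on the charcoal pad at (317,265). Terracotta, at (105,158), is next.

step_arm(
  motion=[
    [0.08,-0.25,0,0,0,0,0.8],
    [0.15,-0.5,0,0,0,0,0.8],
    [0.217,-0.75,0,0,0,0,0.8],
    [0.217,-1,0,0,0,0,0.8],
    [0.217,-1,0,0,0,0,0.8],
    [0.217,-1,0,0,0,0,0.8],
  ],
)

```text
time_s: 14.13
ee_pos: [0.4973, -0.0365, 0.3407]
ee_rot: [-2.029, -2.395, 0.002]
force: [1.2, -0.0, 0.4]
grip_width: 0.0827
finger_force: 0.0
```

```bash
python3 - <<'E'
from h import *
o=get_obs(); capture('wrist')
for n,z in(('study_terracotta_mid',.0405),('study_white_mid',.0495)): print(n,[(np.round(p['location']),round(p['score'],2),ray('wrist',p['location'],z,o).round(4)[:2]) for p in place_of('wrist',n)[:2]])
plan(.4355,-.0475,.27,9.5)
E
```

```text
study_terracotta_mid [(array([256., 191.]), 0.86, array([ 0.4373, -0.0438])), (array([476.,  34.]), 0.29, array([0.6062, 0.1233]))]
study_white_mid [(array([245., 318.]), 0.76, array([ 0.4422, -0.1871]))]
14.2833 shift [ 0.001 -0.437  0.476] turn [ 0.  0. -0.] j6 -0.39
```

step_arm(
  motion=[
    [0.01,-0.2,0,0,0,0,0.9],
    [0.01,-0.43,0.2,0,0,0,0.9],
    [0.01,-0.43,0.4,0,0,0,0.9],
    [0.01,-0.43,0.47,0,0,0,0.9],
    [0.01,-0.43,0.47,0,0,0,0.9],
    [0.01,-0.43,0.47,0,0,0,0.9],
  ],
)

```text
time_s: 14.78
ee_pos: [0.4362, -0.046, 0.2709]
ee_rot: [-2.03, -2.397, 0.0]
force: [0.2, 0.4, 0.1]
grip_width: 0.0873
finger_force: 0.0
```

```bash
python3 - <<'E'
from h import *
o=get_obs(); capture('wrist')
for n,z in(('study_terracotta_mid',.0405),): print(n,[(np.round(p['location']),round(p['score'],2),ray('wrist',p['location'],z,o).round(4)[:2]) for p in place_of('wrist',n)[:2]])
plan(.436,-.046,.197,9.5)
E
```

```text
study_terracotta_mid [(array([320., 223.]), 0.86, array([ 0.4395, -0.0482]))]
14.8833 shift [ 0.001 -0.004  0.5  ] turn [0.001 0.    0.   ] j6 -0.45
```

step_arm(
  motion=[
    [-0.005,0.008,0.2,0,0,0,0.8],
    [-0.005,0.008,0.4,0,0,0,0.6],
    [-0.005,0.008,0.5,0,0,0,0.4],
    [-0.005,0.008,0.5,0,0,0,0.2],
    [-0.005,0.008,0.5,0,0,0,-0.7],
    [-0.005,0.008,0.5,0,0,0,-0.7],
    [-0.005,0.008,0.5,0,0,0,-0.7],
    [-0.005,0.008,0.5,0,0,0,-0.7],
  ],
)

```text
time_s: 15.55
ee_pos: [0.437, -0.0464, 0.1974]
ee_rot: [2.028, 2.396, 0.002]
force: [0.4, -0.2, 0.7]
grip_width: 0.0409
finger_force: 0.0
```

step_arm(
  motion=[
    [0,0,0,0,0,0,-0.7],
    [0,0,0,0,0,0,-0.7],
    [0,0,0,0,0,0,-0.7],
    [0,0,0,0,0,0,-0.7],
  ],
)

```text
time_s: 15.88
ee_pos: [0.437, -0.0464, 0.1972]
ee_rot: [2.029, 2.396, 0.002]
force: [0.3, 1.2, 7.1]
grip_width: 0.0349
finger_force: 20.0
```

```bash
python3 - <<'E'
from h import *
plan(.6345,.044,.31,9.5)
E
```

```text
15.8833 shift [ 0.377  1.4   -0.749] turn [ 0.002  0.001 -0.   ] j6 -0.45
```

step_arm(
  motion=[
    [0,0,-0.15,0,0,0,-0.7],
    [0,0,-0.4,0,0,0,-0.7],
    [0.05,0.1,-0.6,0,0,0,-0.7],
    [0.15,0.35,-0.75,0,0,0,-0.7],
    [0.25,0.6,-0.75,0,0,0,-0.7],
    [0.32,0.8,-0.75,0,0,0,-0.7],
    [0.37,1,-0.75,0,0,0,-0.7],
    [0.37,1,-0.75,0,0,0,-0.7],
  ],
)

```text
time_s: 16.55
ee_pos: [0.5787, 0.0353, 0.3087]
ee_rot: [2.026, 2.398, 0.005]
force: [-1.6, 0.3, -2.3]
grip_width: 0.0353
finger_force: 20.0
```

```bash
python3 - <<'E'
from h import *
plan(.6345,.044,.31,9.5)
E
```

```text
16.55 shift [-0.005  0.377 -0.007] turn [ 0.003 -0.     0.001] j6 -0.24
```

step_arm(
  motion=[
    [0,0.15,0,0,0,0,-0.7],
    [0,0.3,0,0,0,0,-0.7],
    [0,0.37,0,0,0,0,-0.7],
    [0,0.37,0,0,0,0,-0.7],
    [0,0.37,0,0,0,0,-0.7],
    [0,0.37,0,0,0,0,-0.7],
  ],
)

```text
time_s: 17.05
ee_pos: [0.629, 0.0421, 0.3083]
ee_rot: [-2.029, -2.396, 0.002]
force: [-0.4, -0.7, -2.5]
grip_width: 0.0349
finger_force: 20.0
```

```bash
python3 - <<'E'
from h import *
o=get_obs(); capture('wrist')
for n in('pad_oatmeal','pad_plum'): print(n,[(np.round(p['location']),round(p['score'],2),ray('wrist',p['location'],.017,o).round(4)[:2]) for p in place_of('wrist',n)[:2]])
plan(.6345,.044,.2185,9.5)
E
```

```text
pad_oatmeal []
pad_plum [(array([322.,  99.]), 0.83, array([0.6187, 0.1297]))]
17.2 shift [0.007 0.037 0.603] turn [-0. -0. -0.] j6 -0.22
```

step_arm(
  motion=[
    [0.007,0.037,0.2,0,0,0,-0.7],
    [0.007,0.037,0.4,0,0,0,-0.7],
    [0.007,0.037,0.5,0,0,0,-0.7],
    [0.007,0.037,0.57,0,0,0,-0.7],
    [0.007,0.037,0.6,0,0,0,-0.7],
    [0.007,0.037,0.6,0,0,0,-0.7],
    [0.007,0.037,0.6,0,0,0,-0.7],
  ],
)

```text
time_s: 17.78
ee_pos: [0.6357, 0.0442, 0.2199]
ee_rot: [2.029, 2.396, 0.002]
force: [0.3, -0.4, -1.8]
grip_width: 0.0353
finger_force: 20.0
```

step_arm(
  motion=[
    [0,0,0.01,0,0,0,-0.7],
    [0,0,0.02,0,0,0,-0.7],
    [0,0,0.02,0,0,0,-0.7],
  ],
)

```text
time_s: 18.03
ee_pos: [0.6357, 0.0443, 0.2173]
ee_rot: [2.028, 2.396, 0.003]
force: [-1.4, 0.4, 4.2]
grip_width: 0.0347
finger_force: 20.0
```

step_arm(
  motion=[
    [0,0,0,0,0,0,0.3],
    [0,0,0,0,0,0,0.3],
    [0,0,0,0,0,0,0.3],
    [0,0,0,0,0,0,0.6],
    [0,0,-0.1,0,0,0,0.6],
    [0,0,-0.35,0,0,0,0.6],
    [0,0,-0.7,0,0,0,0.6],
    [0,0,-0.95,0,0,0,0.6],
  ],
)

```text
time_s: 18.7
ee_pos: [0.635, 0.0443, 0.3524]
ee_rot: [-2.029, -2.396, 0.002]
force: [1.5, -0.3, -0.2]
grip_width: 0.0733
finger_force: 0.0
```

```bash
python3 - <<'E'
from h import *
o=get_obs(); save(capture('wrist'),'w6.png')
for n,z in(('study_terracotta_mid',.0605),('study_green_mid',.0515),('pad_plum',.017)): print(n,[(np.round(p['location']),round(p['score'],2),ray('wrist',p['location'],z,o).round(4)[:2]) for p in place_of('wrist',n)[:2]])
plan(.442,-.187,.34,9.5)
E
```

```text
study_terracotta_mid [(array([318., 194.]), 0.81, array([0.6357, 0.0463]))]
study_green_mid [(array([322., 274.]), 0.59, array([ 0.6548, -0.0436]))]
pad_plum [(array([313., 100.]), 0.95, array([0.6168, 0.1301]))]
18.9 shift [-1.308 -1.525  0.082] turn [ 0.002  0.    -0.   ] j6 -0.22
```

View pics/w6.png

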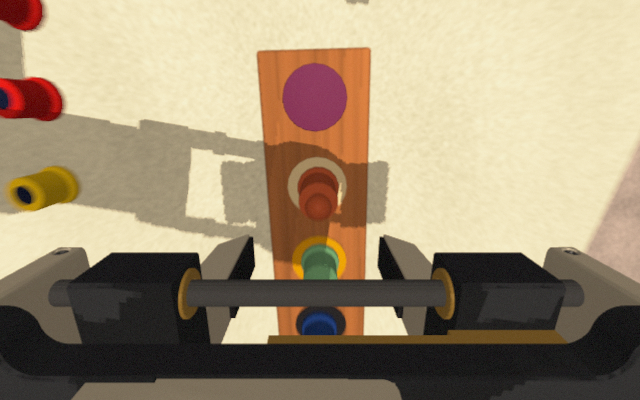

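Terracotta stands on the oatmeal pad at (318,190). The green (321,262) and blue (320,322) towers beyond it still stand. White is next.

step_arm(
  motion=[
    [-0.15,-0.2,0,0,0,0,0.8],
    [-0.3,-0.4,0,0,0,0,0.8],
    [-0.45,-0.6,0,0,0,0,0.8],
    [-0.6,-0.78,0,0,0,0,0.8],
    [-0.75,-0.95,0,0,0,0,0.8],
    [-0.75,-0.95,0,0,0,0,0.8],
    [-0.75,-0.95,0,0,0,0,0.8],
  ],
)

```text
time_s: 19.48
ee_pos: [0.5122, -0.0913, 0.3501]
ee_rot: [-2.032, -2.392, 0.002]
force: [-0.2, 0.7, -0.0]
grip_width: 0.0828
finger_force: 0.0
```

```bash
python3 - <<'E'
from h import *
o=get_obs(); capture('wrist')
for n,z in(('study_white_mid',.0495),): print(n,[(np.round(p['location']),round(p['score'],2),ray('wrist',p['location'],z,o).round(4)[:2]) for p in place_of('wrist',n)[:2]])
plan(.442,-.187,.325,9.5)
E
```

```text
study_white_mid [(array([237., 271.]), 0.96, array([ 0.4409, -0.1902]))]
19.5833 shift [-0.56  -0.576  0.17 ] turn [-0.001 -0.001 -0.   ] j6 -0.49
```

step_arm(
  motion=[
    [-0.2,-0.2,0,0,0,0,0.9],
    [-0.4,-0.4,0,0,0,0,0.9],
    [-0.56,-0.58,0,0,0,0,0.9],
    [-0.56,-0.58,0,0,0,0,0.9],
    [-0.56,-0.58,0.17,0,0,0,0.9],
    [-0.56,-0.58,0.17,0,0,0,0.9],
    [-0.56,-0.58,0.17,0,0,0,0.9],
  ],
)

```text
time_s: 20.17
ee_pos: [0.4417, -0.1865, 0.3249]
ee_rot: [-2.026, -2.396, 0.0]
force: [0.9, 0.6, 0.7]
grip_width: 0.0869
finger_force: 0.0
```

```bash
python3 - <<'E'
from h import *
o=get_obs(); save(capture('wrist'),'w7.png')
for n,z in(('study_white_mid',.0495),): print(n,[(np.round(p['location']),round(p['score'],2),ray('wrist',p['location'],z,o).round(4)[:2]) for p in place_of('wrist',n)[:2]])
plan(.4415,-.1875,.221,9.5)
E
```

```text
study_white_mid [(array([318., 204.]), 0.63, array([ 0.4431, -0.1882]))]
20.2667 shift [-0.005 -0.005  0.702] turn [ 0.    -0.     0.001] j6 -0.73
```

View pics/w7.png

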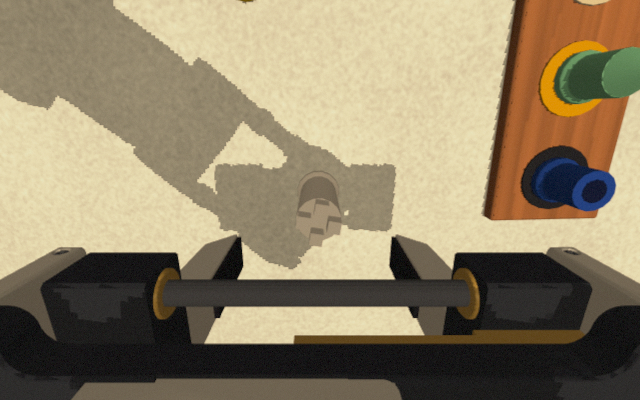

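White is at (319,208), centred between the fingers. I go down and grip.

step_arm(
  motion=[
    [-0.005,0,0.2,0,0,0,0.9],
    [-0.005,0,0.4,0,0,0,0.8],
    [-0.005,0,0.6,0,0,0,0.6],
    [-0.005,0,0.7,0,0,0,0.4],
    [-0.005,0,0.7,0,0,0,0.2],
    [-0.005,0,0.7,0,0,0,-0.7],
    [-0.005,0,0.7,0,0,0,-0.7],
    [-0.005,0,0.7,0,0,0,-0.7],
  ],
)

```text
time_s: 20.93
ee_pos: [0.4422, -0.1883, 0.2226]
ee_rot: [2.027, 2.396, 0.001]
force: [-0.7, -0.8, 0.5]
grip_width: 0.0474
finger_force: 0.0
```

step_arm(
  motion=[
    [0,0,0,0,0,0,-0.7],
    [0,0,0,0,0,0,-0.7],
    [0,0,0,0,0,0,-0.7],
    [0,0,0,0,0,0,-0.7],
  ],
)

```text
time_s: 21.27
ee_pos: [0.4419, -0.1883, 0.2221]
ee_rot: [2.029, 2.396, 0.001]
force: [-0.1, 0.6, 6.5]
grip_width: 0.0348
finger_force: 20.0
```

```bash
python3 - <<'E'
from h import *
plan(.6175,.1325,.40,9.5)
E
```

```text
21.2667 shift [ 1.915  1.51  -1.186] turn [ 0.001  0.001 -0.   ] j6 -0.73
```

step_arm(
  motion=[
    [0,0,-0.15,0,0,0,-0.7],
    [0,0,-0.4,0,0,0,-0.7],
    [0,0,-0.65,0,0,0,-0.7],
    [0.1,0,-0.9,0,0,0,-0.7],
    [0.3,0.05,-1,0,0,0,-0.7],
    [0.55,0.1,-1,0,0,0,-0.7],
    [0.8,0.2,-1,0,0,0,-0.7],
    [0.95,0.3,-1,0,0,0,-0.7],
  ],
)

```text
time_s: 21.93
ee_pos: [0.4612, -0.0374, 0.3715]
ee_rot: [-2.029, -2.397, -0.001]
force: [0.3, -0.5, -2.5]
grip_width: 0.0352
finger_force: 20.0
```

```bash
python3 - <<'E'
from h import *
plan(.6175,.1325,.375,9.5)
E
```

```text
21.9333 shift [ 0.945  1.214 -0.022] turn [-0.    -0.001  0.   ] j6 -0.41
```

step_arm(
  motion=[
    [0.2,0.15,0,0,0,0,-0.7],
    [0.4,0.3,0,0,0,0,-0.7],
    [0.6,0.45,0,0,0,0,-0.7],
    [0.8,0.6,0,0,0,0,-0.7],
    [0.94,0.8,0,0,0,0,-0.7],
    [0.94,0.95,0,0,0,0,-0.7],
    [0.94,0.95,0,0,0,0,-0.7],
    [0.94,0.95,0,0,0,0,-0.7],
  ],
)

```text
time_s: 22.6
ee_pos: [0.5798, 0.1227, 0.3699]
ee_rot: [-2.028, -2.397, 0.003]
force: [-0.4, 0.3, -2.6]
grip_width: 0.035
finger_force: 20.0
```

```bash
python3 - <<'E'
from h import *
plan(.6175,.1325,.33,9.5)
E
```

```text
22.6 shift [0.022 0.259 0.266] turn [-0.001 -0.     0.   ] j6 -0.09
```

step_arm(
  motion=[
    [0.02,0.13,0,0,0,0,-0.7],
    [0.02,0.255,0,0,0,0,-0.7],
    [0.02,0.255,0.15,0,0,0,-0.7],
    [0.02,0.255,0.26,0,0,0,-0.7],
    [0.02,0.255,0.26,0,0,0,-0.7],
    [0.02,0.255,0.26,0,0,0,-0.7],
    [0.02,0.255,0.26,0,0,0,-0.7],
  ],
)

```text
time_s: 23.18
ee_pos: [0.6166, 0.1312, 0.3333]
ee_rot: [2.03, 2.396, 0.001]
force: [1.1, 0.3, -1.3]
grip_width: 0.0352
finger_force: 20.0
```

```bash
python3 - <<'E'
from h import *
o=get_obs(); save(capture('wrist'),'w8.png')
for n,z in(('pad_plum',.017),('plant_pot',0)): print(n,[(np.round(p['location']),round(p['score'],2),ray('wrist',p['location'],z,o).round(4)[:2]) for p in place_of('wrist',n)[:2]])
plan(.6175,.1325,.2435,9.5)
E
```

```text
pad_plum [(array([316., 190.]), 0.6, array([0.6162, 0.1308]))]
plant_pot [(array([370.,  43.]), 0.78, array([0.6447, 0.2765]))]
23.3333 shift [0.006 0.004 0.601] turn [ 0.002  0.    -0.   ] j6 -0.08
```

View pics/w8.png

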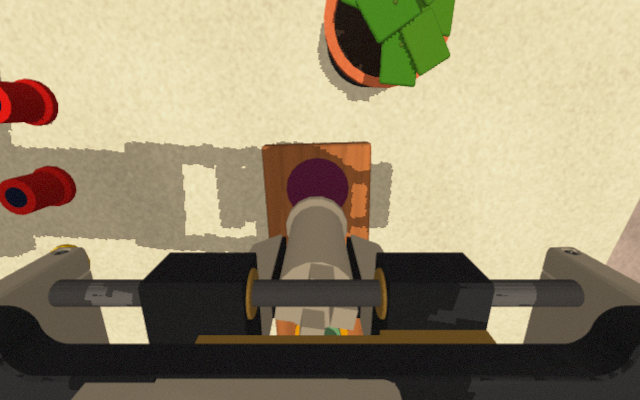

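White is held upright at (316,240), over the plum pad at (317,188). The plant at (390,40) is clear. I lower it.

step_arm(
  motion=[
    [0.003,0,0.2,0,0,0,-0.7],
    [0.003,0,0.4,0,0,0,-0.7],
    [0.003,0,0.5,0,0,0,-0.7],
    [0.003,0,0.57,0,0,0,-0.7],
    [0.003,0,0.6,0,0,0,-0.7],
    [0.003,0,0.6,0,0,0,-0.7],
    [0.003,0,0.6,0,0,0,-0.7],
  ],
)

```text
time_s: 23.92
ee_pos: [0.6173, 0.1322, 0.2434]
ee_rot: [2.029, 2.396, 0.003]
force: [0.2, 0.1, -1.8]
grip_width: 0.0348
finger_force: 20.0
```

step_arm(
  motion=[
    [0,0,0.01,0,0,0,-0.7],
    [0,0,0.015,0,0,0,-0.7],
    [0,0,0.015,0,0,0,-0.7],
  ],
)

```text
time_s: 24.17
ee_pos: [0.6173, 0.1322, 0.2419]
ee_rot: [2.028, 2.396, 0.004]
force: [-1.2, 0.6, 5.2]
grip_width: 0.0351
finger_force: 20.0
```

Touching the pad. I release and rise straight up.

step_arm(
  motion=[
    [0,0,0,0,0,0,0.3],
    [0,0,0,0,0,0,0.3],
    [0,0,0,0,0,0,0.3],
    [0,0,0,0,0,0,0.5],
    [0,0,-0.1,0,0,0,0.5],
    [0,0,-0.35,0,0,0,0.5],
    [0,0,-0.65,0,0,0,0.5],
    [0,0,-0.9,0,0,0,0.5],
  ],
)

```text
time_s: 24.83
ee_pos: [0.6166, 0.1321, 0.3758]
ee_rot: [-2.029, -2.397, 0.002]
force: [0.8, -0.8, 0.4]
grip_width: 0.0686
finger_force: 0.0
```

step_arm(
  motion=[
    [0.1,-0.25,0,0,0,0,0.5],
    [0.1,-0.5,0,0,0,0,0.5],
    [0.1,-0.75,0,0,0,0,0.5],
    [0.1,-1,0,0,0,0,0.5],
    [0.1,-1,0,0,0,0,0.5],
    [0.1,-1,0,0,0,0,0.5],
    [0.1,-1,0,0,0,0,0.5],
  ],
)

```text
time_s: 25.42
ee_pos: [0.467, 0.1222, 0.3755]
ee_rot: [2.029, 2.396, 0.003]
force: [1.1, -0.3, 0.5]
grip_width: 0.069
finger_force: 0.0
```

```bash
python3 - <<'E'
from h import *
for cam in('top','scene'):
    im=capture(cam)
    if cam=='scene': save(cv2.resize(im[180:330,140:460],None,fx=2.4,fy=2.4),'end.png')
    for n,z in Z.items():
        if 'study' in n: z+=.02
        if 'pad' not in n: print(cam,n,[(round(p['score'],2),ray(cam,p['location'],z).round(4)[:2]) for p in place_of(cam,n)[:4]])
E
```

```text
top study_white_mid []
top study_terracotta_mid [(0.53, array([0.6389, 0.0468]))]
top study_green_mid [(0.59, array([ 0.6511, -0.0433]))]
top study_blue_mid [(0.81, array([3.509e-01, 2.000e-04])), (0.68, array([0.3421, 0.0852])), (0.51, array([ 0.6583, -0.1335]))]
top plant_pot [(0.82, array([0.6431, 0.2783]))]
top mug [(0.65, array([ 0.7507, -0.259 ]))]
scene study_white_mid [(0.64, array([0.6099, 0.1349]))]
scene study_terracotta_mid [(0.7, array([0.6369, 0.04  ])), (0.28, array([0.6083, 0.1284]))]
scene study_green_mid [(0.98, array([ 0.6506, -0.0476]))]
scene study_blue_mid [(0.84, array([0.3372, 0.1696])), (0.82, array([ 0.3797, -0.0107])), (0.75, array([ 0.6677, -0.1366])), (0.62, array([0.3537, 0.0864]))]
scene plant_pot [(0.79, array([0.6443, 0.2788]))]
scene mug [(0.91, array([ 0.7493, -0.2607]))]
```

View pics/end.png

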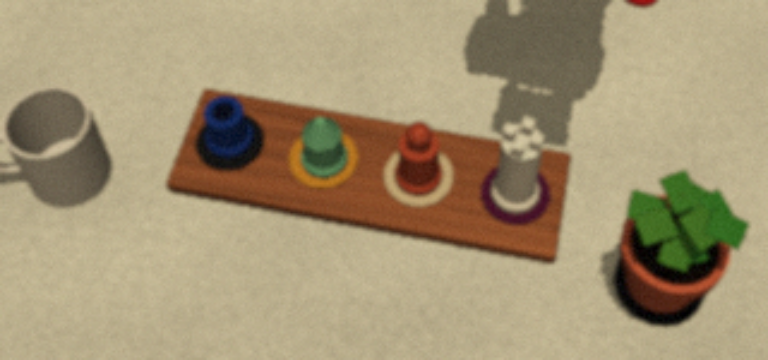

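All four towers stand upright on their pads: blue (225,135), green (323,150), terracotta (418,165), white (517,170). The mug (60,150) and the plant (670,250) have not moved, and the robot touches nothing.

```bash
python3 -c "
from rig import *
print(job_done())"
```

```text
the job is handed in; nothing more can be done
None
```

The job is handed in (no verdict came back): white, terracotta, green and blue stand upright in that order from the plant to the mug, each measured within about 10 mm of its pad's centre (limit 14 mm), with the plant and mug not moved.

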